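Start the coffee grinder with the portafilter

TASK

Get the coffee grinder going for a dose: first push the orange tab under the hopper fully home so that the bean gate is open, then slide the portafilter back in its cradle until the roller lever switch behind it just clicks, and hold it there for a good second without pressing on past the click to where the lever is strained. Then draw the portafilter forward until the lever hangs free again and leave it lying level in the cradle, with the gate open and the cups, jug and jar undisturbed.

Things in the scene. Friction and masses are not known exactly. Their poses are not given: they have to be found in the camera images.
- grinder: Coffee grinder, aluminium column, black hopper, 300 mm high, 180 x 124 mm foot; fixed. Origin: underside (16 mm above the sideboard), below the column's front face; x points front to back (away from the robot side), z up. Column x 0 to 85, y +-55 mm; hopper on top, no farther forward than x -6 mm; chute juts out to x -73 mm at z 154 to 194 mm.
- cradle (a point): Cradle: steel tray before the column, floor 75 mm above the grinder's underside, axes as the grinder. This point: on the floor, 70 mm in front of the column's face. 12 mm side walls, 74 mm apart; 127 mm out a front lip has a 24 mm wide notch for the portafilter's neck. The portafilter slides in it along x, 4 mm play either side.
- gate (a joint): Bean gate under the hopper, a tongue with an orange thumb tab, sliding straight along the grinder's +x. In m: 0 = pulled right out (shut), 0.030 = home against its stop (open); counts as open above 0.026. About 2 N of friction; stays where it is left.
- gate_tab (a point): Middle of the front face of the orange upright thumb tab (30 mm wide, 28 high, 8 thick; moves with the gate). 257 mm above the grinder's underside (273 mm above the sideboard); shut it is 79 mm, home 49 mm in front of the column's face. Its 24 mm wide tongue runs back from it, its top 10 mm below this point.
- lever (a joint): Roller lever of the microswitch, rad. 0 = free (leaning forward, spring-held), grows as the portafilter's head pushes the roller back. Clicks at 0.17; from 0.37 the blade is strained and spoilt; stop 0.48. From first touch of the head the click takes 7 mm, strain 16 mm. It pushes the head forward with 1.2 N at 0, 2.7 N at the click, 4.5 N at 0.37.
- lever_roller (a point): Axis of the white roller (12 mm diameter, 11 mm wide) at the lower end of the lever, behind the portafilter's head and under the chute; free, it is 31 mm in front of the column's face and 91 mm above the grinder's underside.
- portafilter_head (a point): Centre of the round steel head (66 mm diameter, 42 high); x points from handle to head, z up. In the cradle it is 96 mm above the grinder's underside. Along the grinder's x it lies at -70 mm at first touch of the roller, -63 mm at the click, -54 mm when the lever is strained; it starts between -77 and -85 mm; the front lip stops it at -90 mm.
- portafilter_handle (a point): Centre of the wooden grip (26 mm diameter, 83 mm long, level, lying along the portafilter's x), 114 mm in front of the head's centre, 102 mm above the grinder's underside (118 mm above the sideboard). A steel neck, 16 mm diameter, 40 mm long, joins it to the head. The whole is 193 mm long and weighs about 0.38 kg.
- cup_a: Bystander: white patterned cup, 62 x 88 x 50 mm, upright; origin on its underside.
- cup_b: Bystander: like the other cup, with coffee in it, 62 x 88 x 50 mm, upright; origin on its underside.
- jug: Bystander: glass coffee jug with black handle and lid, 154 x 112 x 145 mm; origin on its underside.
- jar: Bystander: glass jar with a yellow lid, 62 x 62 x 82 mm; origin on its underside.

How it is judged:
By the outcome, as a careful person would: the job done as asked, in the order asked, and still so for the second after the job is handed in, with the robot touching nothing.
It also fails if it takes over 51 s, if anything falls off the work surface, if the arm or the gripper's body presses on something with over 40 N, if the wrist force passes 120 N, or if a joint passes its speed limit or range.

ROBOT

A 7-joint arm with a two-finger parallel gripper is mounted at the origin on a cart in front of the work surface, level with it; the furniture and walls round the work are solid. World frame = base frame: x ahead of the robot, y to its left, z up, the work surface at z = 0. Lengths are in m, angles in rad, forces in N, time in s.
With the tool pointing down it reaches from about 0.425 to 1.025 m from the base axis. Payload 9.4 kg.
Tool frame: the origin (TCP) lies on the centre line of the jaws, within the pads' length; the fingertips stand 25 mm ahead of it and the grasp point (between the pads) lies 6 mm ahead of it; z points along the fingers, y is the line along which they close (so a half turn about z gives the same grasp; the last joint's range is limited). The gripper opens to 93 mm and grips with 3 to 60 N. Pads are 15 mm wide; open, the fingers measure 128 mm over their backs; the gripper's body (75 mm by 188 mm) begins 65 mm behind the grasp point.
Start: joints at [1.263, 0.599, -0.003, 1.599, 0.002, 0.943, -0.08], TCP at [0.166, -0.706, 0.244] pointing down, gripper open.
Joint ranges: [-2.57, 2.57], [-0.35, 1.97], [-1.29, 1.29], [0.11, 2.56], [-1.05, 4.19], [0.11, 1.86], [-2.63, 2.63]. Speed limits (rad/s): [2.22, 2.22, 3.01, 3.01, 3.14, 3.14, 3.14].

INTERFACE

Orientations are given as a 3x3 rotation matrix whose columns are the frame's x, y, z axes.
In Python, from cell import ctrl, optics, ticket, finder gives the robot as it stands.
- The arm moves only by the tool send_rows, never from a script. Its argument "steps" is a list of rows, each an object of numbers: "tx", "ty", "tz": the shift along the world's x, y, z in mm; "ax", "ay", "az": the turn, a rotation vector about the world's x, y, z in degrees. A call has 1 to 20 rows; each row shifts and turns the commanded pose from where the row before left it; what a row does not reach is not made up. A row lasts 1/8 s, in which the tool goes at most 62.5 mm and 10.7 degrees, less where a joint would pass 70% of its speed; a pose out of reach is approached as far as the arm can. A call is refused whole if a number of a shift passes 62.5 or a number of a turn 10.7, either way. A call with a gripper value outside its range is refused whole. "fingers" is the gripper command: -1 is fully open, 1 is shut, values between are in proportion, set as the call begins (left out, the last holds). The fingers move at their own pace and stop on an object; "grip_force" is the grip in N (left out, the last holds). Time passes only in rows, so rows that do not move let the fingers close. It gives the time, the measured TCP pose, the force, the opening and the grip force at its end, in the units of the state.
- ctrl.get_state(): the state, without advancing time (a new reading comes with each control period).
- optics.snapshot(name): name is "side" or "top"; returns a dict with "frame" (480x640x3 uint8, red, green, blue), "z_map" (480x640 float32, m along the optical axis (not along the pixel's ray), 0 where there is no reading), "fx", "fy", "cx", "cy" (pixels), "extrinsics" (4x4, takes a point from world to camera coordinates). Camera axes: x right, y down, z forward; pixel columns grow to the right and rows downward; lengths in m; the calibration is good to about 2 mm. A picture is of the moment at which its call begins.
- ticket.job_done(): hands the job in; it is judged then, once.
Trained networks look in a picture, given as the dict that the camera call returned (one of the last four; its "shot" number tells which), for a name from the list of things; names that differ only in an ending like _2 or _b are one class to them, and where a whole thing is asked for, a point or a joint stands for the part that bears it (a point fixed in the world has none). Each returns a list of dicts, best first, with "score" (0 to 1); they miss things now and then, are a little off and sometimes report something else, mostly with a low value. They report only what shows in the picture. A call takes as long as a camera call.
- finder.silhouettes(picture, target): "region" (480x640 bool, what is visible of it) and "xy" ([column, row] in pixels, amid what is visible of it).
- finder.spot_point(picture, target): "xy" ([column, row] in pixels: a listed point, or the origin of a listed thing).
The state is a dict: "time_s": time; "joint_pos": joint angles; "qd": joint speeds; "tau": joint torques, N m; "tcp_pos": TCP position; "ee_rot": TCP orientation; "contact_force": force on the tool from outside, world axes, zero at the start; "ft_torque": the same for the moment, N m; "gripper_width": finger opening in m; "grip_force": force on a finger pad.
Only numpy, scipy, OpenCV 4.12 (cv2) and the standard library are available. Lean on these libraries where they do the work, as an engineer would, in place of code of your own. Each camera call takes 0.05 s, during which the arm holds its last target. There are 200 camera calls.

## Working session

There is one attempt and no reset: what is moved stays moved. The work goes in short steps, Python scripts to look and compute and a tool call to move; the robot and the scene stay as the last step left them, time stands still between calls to the robot, and variables do not carry over. Pictures are saved under pics/ and viewed, at most 10 in all, crops included, and the job is handed in when it is done.

Besides the shell and the picture viewer there is one more tool, called as name([rows], argument=value, ...), one row to a line, values as JSON. send_rows: Moves the arm, as the interface text tells. Its arguments: {"type":"object","properties":{"steps":{"type":"array","items":{"type":"object","properties":{"tx":{"type":"number"},"ty":{"type":"number"},"tz":{"type":"number"},"ax":{"type":"number"},"ay":{"type":"number"},"az":{"type":"number"}}}},"fingers":{"type":"number"},"grip_force":{"type":"number"}},"required":["steps"]}

```bash
mkdir -p pics; cat > h.py <<'E'
import numpy as np, cv2
from cell import ctrl, optics, ticket, finder
def ray(p,xy):
    E=p["extrinsics"];R=E[:3,:3];c=-R.T@E[:3,3]
    d=R.T@np.array([(xy[0]-p["cx"])/p["fx"],(xy[1]-p["cy"])/p["fy"],1]);return c,d
def deproj(p,xy):
    u,v=int(round(xy[0])),int(round(xy[1]));w=p["z_map"][max(v-2,0):v+3,max(u-2,0):u+3];w=w[w>0]
    if not len(w):return None
    c,d=ray(p,xy);return c+d*np.median(w)
def tri(a,xa,b,xb):
    A=0;B=0
    for p,x in((a,xa),(b,xb)):
        c,d=ray(p,x);d=d/np.linalg.norm(d);M=np.eye(3)-np.outer(d,d);A=A+M;B=B+M@c
    return np.linalg.solve(A,B)
E
python3 - <<'E'
from h import *
np.set_printoptions(precision=4,suppress=True)
P={n:optics.snapshot(n) for n in("side","top")}
for n,p in P.items():
    cv2.imwrite(f"pics/{n}0.png",p["frame"][...,::-1]); print(n,ray(p,(320,240)))
for t in["grinder","cradle","gate_tab","lever_roller","portafilter_head","portafilter_handle","cup_a","jug","jar"]:
    r={}
    for n,p in P.items():
        L=finder.spot_point(p,t)
        for q in L[:2]: print(t,n,round(q["score"],2),np.round(q["xy"],1),deproj(p,q["xy"]))
        if L:r[n]=L[0]["xy"]
    if len(r)==2: print("  tri",tri(P["side"],r["side"],P["top"],r["top"]))
print(ctrl.get_state())
E
```

```text
side (array([-0.1946,  0.5967,  1.0615]), array([ 0.5666, -0.4465, -0.6926]))
top (array([-0.2995,  0.1051,  1.3704]), array([ 0.562 , -0.0522, -0.8257]))
grinder side 0.9 [273.2 283.9] [0.5951 0.12   0.0386]
grinder top 0.67 [291.7 243.4] [0.5558 0.1103 0.1083]
  tri [0.6139 0.1103 0.0181]
cradle side 0.76 [292.2 270.9] [0.5495 0.0932 0.1038]
cradle top 0.56 [298.7 246.6] [0.544  0.0904 0.1057]
  tri [0.5512 0.0907 0.0985]
gate_tab side 0.69 [291.4 216.1] [0.5486 0.0866 0.2689]
gate_tab top 0.6 [299.4 210. ] [0.552  0.0816 0.2716]
  tri [0.5584 0.0811 0.2607]
lever_roller side 0.41 [279.2 262.1] [0.5886 0.1017 0.1073]
portafilter_head side 0.89 [295.4 269.4] [0.5506 0.0833 0.1013]
portafilter_head top 0.9 [299.  245.8] [0.5471 0.0893 0.1052]
  tri [0.542  0.0894 0.1126]
portafilter_handle side 0.89 [338.1 290.8] [0.4192 0.0654 0.1296]
portafilter_handle top 0.65 [310.1 273.8] [0.4325 0.0657 0.1311]
  tri [0.4255 0.0652 0.131 ]
cup_a side 0.81 [394.5 295.5] [ 0.3874 -0.0834  0.0324]
cup_a side 0.66 [203.8 406.6] [0.4073 0.4206 0.053 ]
cup_a top 0.92 [394.  296.5] [ 0.4019 -0.1818  0.
[... 363 characters left out ...]
 [0.4061 0.4223 0.0553]
jar top 0.97 [193.3 303.5] [0.4139 0.4048 0.0538]
  tri [0.4357 0.4144 0.0095]
{'time_s': 1.0, 'joint_pos': array([ 1.2633,  0.5993, -0.0025,  1.5994,  0.0018,  0.9429, -0.0798]), 'qd': array([ 0.0001, -0.0002, -0.0008, -0.0004, -0.0001, -0.0003,  0.0004]), 'tau': array([ -0.0011, -76.4859,   1.4964, -25.2712,  -0.0523,   0.0103,
         0.0001]), 'tcp_pos': array([ 0.1659, -0.7058,  0.2436]), 'ee_rot': array([[ 0.9735,  0.2288, -0.    ],
       [ 0.2288, -0.9735, -0.    ],
       [-0.    ,  0.    , -1.    ]]), 'contact_force': array([ 0.4669,  0.6511, -0.2272]), 'ft_torque': array([-0.0214,  0.0178,  0.0087]), 'grip_force': 0.0, 'gripper_width': 0.09332981742234468}
```

View both.

```bash
python3 - <<'E'
import cv2
for n,(x0,y0,x1,y1) in dict(side=(180,130,500,430),top=(160,150,500,350)).items():
    im=cv2.imread(f"pics/{n}0.png")[y0:y1,x0:x1]; cv2.imwrite(f"pics/{n}0c.png",cv2.resize(im,None,fx=2.3 if n=="top" else 2,fy=2.3 if n=="top" else 2,interpolation=cv2.INTER_CUBIC))
E
```

```text
(no output)
```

View pics/side0c.png

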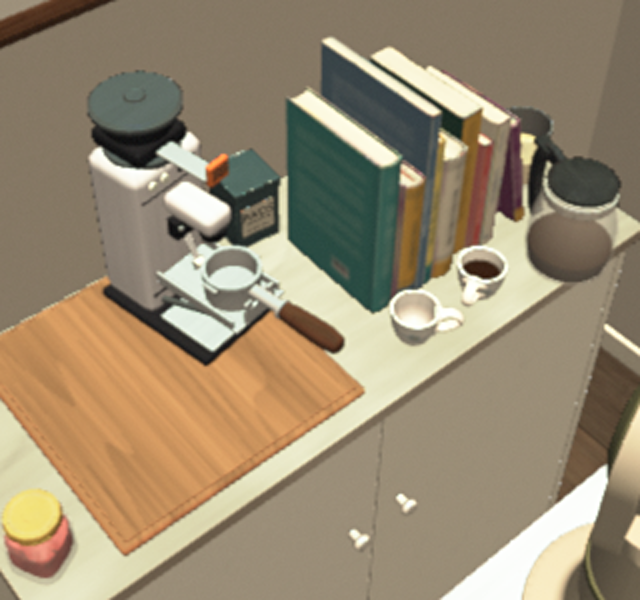

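View pics/top0c.png

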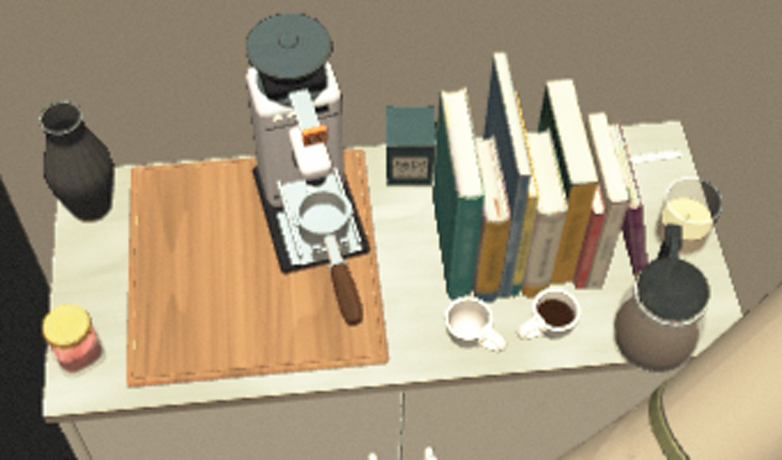

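```bash
cat >> h.py <<'E'
def cloud(p):
    v,u=np.mgrid[:480,:640];z=p["z_map"];E=p["extrinsics"]
    X=np.stack([(u-p["cx"])/p["fx"]*z,(v-p["cy"])/p["fy"]*z,z],-1)
    return (X-E[:3,3])@E[:3,:3]
E
python3 - <<'E'
from h import *
np.set_printoptions(precision=4,suppress=True)
for n in("side","top"):
    p=optics.snapshot(n);C=cloud(p);ok=p["z_map"]>0
    hsv=cv2.cvtColor(p["frame"],cv2.COLOR_RGB2HSV)
    org=ok&(hsv[...,0]<14)&(hsv[...,1]>200)&(hsv[...,2]>150)&(C[...,2]>.22)
    Q=C[org];print(n,"tab",len(Q),np.median(Q,0),Q.min(0),Q.max(0))
    w=ok&(C[...,0]>.3)&(C[...,0]<.8)&(C[...,1]<.0)&(C[...,1]>-.2)&(C[...,2]>.15)
    Q=C[w];print(" books",np.percentile(Q,1,axis=0),np.percentile(Q,99,axis=0))
    # near-vertical surface normals of the grinder
    L=finder.silhouettes(p,"grinder")
    for q in L[:1]:
        Q=C[q["region"]&ok];Q=Q[(Q[:,2]>.12)&(Q[:,2]<.24)]
        print(" grinder",len(Q))
        for it in range(2):  # RANSAC for lines in plan
            best=None;rng=np.random.default_rng(0)
            for k in range(500):
                a,b=Q[rng.choice(len(Q),2,False),:2];d=b-a;l=np.linalg.norm(d)
                if l<.02:continue
                nn=np.array([-d[1],d[0]])/l;i=abs((Q[:,:2]-a)@nn)<.003
                if best is None or i.sum()>best.sum():best=i
            S=Q[best];m=S[:,:2].mean(0);d=np.linalg.svd(S[:,:2]-m,full_matrices=False)[2][0]
            print("  plane",best.sum(),m,"dir deg",np.degrees(np.arctan2(d[1],d[0]))%180);Q=Q[~best]
    L=finder.silhouettes(p,"portafilter_head")
    if L:
        Q=C[L[0]["region"]&ok];
        h=Q[(Q[:,0]<.48)&(Q[:,2]>.10)];d=np.linalg.svd((h-h.mean(0))[:,:2],full_matrices=False)[2][0]
        print(" handle mean",h.mean(0),h.min(0),h.max(0),"deg",np.degrees(np.arctan2(d[1],d[0]))%180)
        r=Q[(Q[:,0]>.49)&(Q[:,2]>.127)&(Q[:,2]<.14)]
        A=np.c_[2*r[:,:2],np.ones(len(r))];s=np.linalg.lstsq(A,(r[:,:2]**2).sum(1),rcond=None)[0]
        print(" rim circle",len(r),s[:2],np.sqrt(s[2]+s[:2]@s[:2]))
E
```

```text
return _methods._mean(a, axis=axis, dtype=dtype,
  ret = um.true_divide(
Traceback (most recent call last):
ValueError: zero-size array to reduction operation minimum which has no identity
```

```bash
cat > m.py <<'E'
from h import *
np.set_printoptions(precision=4,suppress=True)
def pr(l,Q):
    print(l,len(Q)); 
    if len(Q):print("   ",np.median(Q,0),Q.min(0),Q.max(0))
for n in("side","top"):
    p=optics.snapshot(n);C=cloud(p);ok=p["z_map"]>0
    hsv=cv2.cvtColor(p["frame"],cv2.COLOR_RGB2HSV)
    pr(n+" tab",C[ok&(hsv[...,0]<16)&(hsv[...,1]>140)&(C[...,2]>.24)&(C[...,2]<.3)&(abs(C[...,1]-.09)<.06)])
    pr(" books",C[ok&(C[...,0]>.3)&(C[...,0]<.8)&(C[...,1]<.02)&(C[...,1]>-.2)&(C[...,2]>.15)])
    L=finder.silhouettes(p,"grinder")
    Q=C[L[0]["region"]&ok];Q=Q[(Q[:,2]>.12)&(Q[:,2]<.24)]
    rng=np.random.default_rng(0)
    for it in range(2):
        best=None
        for k in range(500):
            a,b=Q[rng.choice(len(Q),2,False),:2];d=b-a;l=np.linalg.norm(d)
            if l<.02:continue
            i=abs((Q[:,:2]-a)@np.array([-d[1],d[0]])/l)<.003
            if best is None or i.sum()>best.sum():best=i
        S=Q[best];m=S[:,:2].mean(0);d=np.linalg.svd(S[:,:2]-m,full_matrices=False)[2][0]
        print("  plane",best.sum(),m,"dir deg",np.degrees(np.arctan2(d[1],d[0]))%180);Q=Q[~best]
    L=finder.silhouettes(p,"portafilter_head")
    if L:
        Q=C[L[0]["region"]&ok];h=Q[(Q[:,0]<.47)&(Q[:,2]>.10)];pr(" handle",h)
        if len(h)>5:
            d=np.linalg.svd((h-h.mean(0))[:,:2],full_matrices=False)[2][0];print("  mean",h.mean(0),"deg",np.degrees(np.arctan2(d[1],d[0]))%180)
        r=Q[(Q[:,0]>.49)&(Q[:,2]>.127)&(Q[:,2]<.14)]
        if len(r)>5:
            s=np.linalg.lstsq(np.c_[2*r[:,:2],np.ones(len(r))],(r[:,:2]**2).sum(1),rcond=None)[0]
            print(" rim circle",len(r),s[:2],np.sqrt(s[2]+s[:2]@s[:2]))
E
python3 m.py
```

```text
side tab 117
    [0.5497 0.0937 0.2769] [0.5442 0.0776 0.2566] [0.5609 0.1061 0.2896]
 books 19000
    [ 0.7367 -0.0856  0.3404] [ 0.4572 -0.2     0.15  ] [0.7521 0.0199 0.6462]
  plane 792 [0.6499 0.1635] dir deg 11.785315027536427
  plane 646 [0.6206 0.1219] dir deg 100.51389754534458
 handle 426
    [0.4206 0.0714 0.1261] [0.3831 0.0509 0.1072] [0.4676 0.0866 0.1348]
  mean [0.4221 0.071  0.1248] deg 10.20959448729252
 rim circle 213 [0.5404 0.0883] 0.03234781034160871
top tab 38
    [0.5507 0.0891 0.2811] [0.5446 0.0764 0.2662] [0.5552 0.102  0.2899]
 books 18047
    [ 0.739  -0.0956  0.4829] [ 0.4578 -0.2     0.1501] [0.7551 0.02   0.7928]Traceback (most recent call last):
  File "m.py", line 12, in <module>
    Q=C[L[0]["region"]&ok];Q=Q[(Q[:,2]>.12)&(Q[:,2]<.24)]
        ~^^^
IndexError: list index out of range
```

```bash
python3 - <<'E'
from h import *
np.set_printoptions(precision=3,suppress=True)
for n in("side","top"):
    C=cloud(optics.snapshot(n)).reshape(-1,3)
    Q=C[(C[:,0]>.4)&(C[:,0]<.68)&(C[:,1]<.03)&(C[:,1]>-.35)&(C[:,2]>.16)&(C[:,2]<.4)]
    print(n,"max z",np.percentile(Q[:,2],99.5))
    for y in np.arange(-.12,.03,.02):
        q=Q[(Q[:,1]>=y)&(Q[:,1]<y+.02)]
        if len(q):print(round(y,2),len(q),q.min(0),q.max(0))
E
```

```text
side max z 0.28245554314574617
-0.12 247 [ 0.457 -0.12   0.16 ] [ 0.638 -0.1    0.243]
-0.1 543 [ 0.464 -0.1    0.16 ] [ 0.634 -0.08   0.244]
-0.08 1474 [ 0.466 -0.08   0.16 ] [ 0.637 -0.067  0.243]
top max z 0.2857891499299564
-0.12 253 [ 0.459 -0.12   0.16 ] [ 0.636 -0.1    0.247]
-0.1 448 [ 0.466 -0.1    0.16 ] [ 0.633 -0.08   0.247]
-0.08 380 [ 0.466 -0.08   0.16 ] [ 0.639 -0.071  0.248]
```

send_rows([
  {"tz": 52},
  {"tz": 52},
  {"tz": 52},
  {"tx": 35, "ty": 32},
  {"tx": 35, "ty": 32},
  {"tx": 35, "ty": 32},
  {"tx": 35, "ty": 32},
  {"tx": 35, "ty": 32},
  {"tx": 35, "ty": 32},
  {"tx": 35, "ty": 32},
  {"tx": 35, "ty": 32},
  {"tx": 5, "ty": 48},
  {"tx": 5, "ty": 48},
  {"tx": 5, "ty": 48},
  {"tx": 5, "ty": 48},
  {"tx": 5, "ty": 48},
  {"tx": 5, "ty": 48},
  {"tx": 5, "ty": 48},
  {"tx": 5, "ty": 48},
  {"az": -2.2},
], fingers=1, grip_force=15)

```text
$.steps[0]: bad value
```

send_rows([
  {"tx": 0, "ty": 0, "tz": 52, "ax": 0, "ay": 0, "az": 0},
  {"tx": 0, "ty": 0, "tz": 52, "ax": 0, "ay": 0, "az": 0},
  {"tx": 0, "ty": 0, "tz": 52, "ax": 0, "ay": 0, "az": 0},
  {"tx": 35, "ty": 32, "tz": 0, "ax": 0, "ay": 0, "az": 0},
  {"tx": 35, "ty": 32, "tz": 0, "ax": 0, "ay": 0, "az": 0},
  {"tx": 35, "ty": 32, "tz": 0, "ax": 0, "ay": 0, "az": 0},
  {"tx": 35, "ty": 32, "tz": 0, "ax": 0, "ay": 0, "az": 0},
  {"tx": 35, "ty": 32, "tz": 0, "ax": 0, "ay": 0, "az": 0},
  {"tx": 35, "ty": 32, "tz": 0, "ax": 0, "ay": 0, "az": 0},
  {"tx": 35, "ty": 32, "tz": 0, "ax": 0, "ay": 0, "az": 0},
  {"tx": 35, "ty": 32, "tz": 0, "ax": 0, "ay": 0, "az": 0},
  {"tx": 5, "ty": 48, "tz": 0, "ax": 0, "ay": 0, "az": 0},
  {"tx": 5, "ty": 48, "tz": 0, "ax": 0, "ay": 0, "az": 0},
  {"tx": 5, "ty": 48, "tz": 0, "ax": 0, "ay": 0, "az": 0},
  {"tx": 5, "ty": 48, "tz": 0, "ax": 0, "ay": 0, "az": 0},
  {"tx": 5, "ty": 48, "tz": 0, "ax": 0, "ay": 0, "az": 0},
  {"tx": 5, "ty": 48, "tz": 0, "ax": 0, "ay": 0, "az": 0},
  {"tx": 5, "ty": 48, "tz": 0, "ax": 0, "ay": 0, "az": 0},
  {"tx": 5, "ty": 48, "tz": 0, "ax": 0, "ay": 0, "az": 0},
  {"tx": 0, "ty": 0, "tz": 0, "ax": 0, "ay": 0, "az": -2.2},
], fingers=1, grip_force=15)

```text
time_s: 3.9
tcp_pos: [0.4861, -0.0621, 0.4]
ee_rot: [[0.981, 0.196, 0.001], [0.196, -0.981, 0.001], [0.001, -0.001, -1.0]]
contact_force: [-0.3, -0.7, -0.0]
gripper_width: 0.0006
grip_force: 0.0
```

send_rows([
  {"tx": 4, "ty": 48, "tz": 0, "ax": 0, "ay": 0, "az": 0},
  {"tx": 4, "ty": 48, "tz": 0, "ax": 0, "ay": 0, "az": 0},
  {"tx": 5, "ty": 47, "tz": 0, "ax": 0, "ay": 0, "az": 0},
  {"tx": 0, "ty": 0, "tz": -40, "ax": 0, "ay": 0, "az": 0},
  {"tx": 0, "ty": 0, "tz": -40, "ax": 0, "ay": 0, "az": 0},
  {"tx": 0, "ty": 0, "tz": -32, "ax": 0, "ay": 0, "az": 0},
  {"tx": 0, "ty": 0, "tz": 0, "ax": 0, "ay": 0, "az": 0},
])

```text
time_s: 4.78
tcp_pos: [0.498, 0.0759, 0.286]
ee_rot: [[0.982, 0.19, -0.004], [0.19, -0.982, -0.001], [-0.004, 0.0, -1.0]]
contact_force: [-0.3, -0.4, -0.6]
gripper_width: 0.0006
grip_force: 0.0
```

```bash
python3 - <<'E'
from h import *
s=ctrl.get_state();print(s["tcp_pos"],s["contact_force"])
a,b=optics.snapshot("side"),optics.snapshot("top")
A=cv2.resize(a["frame"][190:310,240:350],None,fx=3.6,fy=3.6,interpolation=2);B=cv2.resize(b["frame"][180:300,240:340],None,fx=3.6,fy=3.6,interpolation=2)
cv2.imwrite("pics/p1.png",np.hstack([A,B])[...,::-1])
E
```

```text
[0.49798027 0.07587699 0.28598067] [-0.25776687 -0.38751156 -0.62388939]
```

View pics/p1.png

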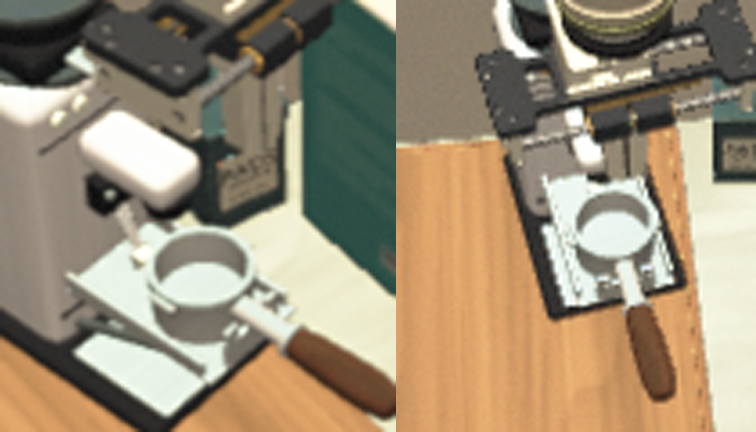

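send_rows([
  {"tx": 14, "ty": 8, "tz": 0, "ax": 0, "ay": 0, "az": 0},
  {"tx": 15, "ty": 3, "tz": 0, "ax": 0, "ay": 0, "az": 0},
  {"tx": 10, "ty": 2, "tz": 0, "ax": 0, "ay": 0, "az": 0},
  {"tx": 5, "ty": 1, "tz": 0, "ax": 0, "ay": 0, "az": 0},
  {"tx": 5, "ty": 1, "tz": 0, "ax": 0, "ay": 0, "az": 0},
  {"tx": 5, "ty": 1, "tz": 0, "ax": 0, "ay": 0, "az": 0},
  {"tx": 0, "ty": 0, "tz": 0, "ax": 0, "ay": 0, "az": 0},
])

```text
time_s: 5.75
tcp_pos: [0.5533, 0.0933, 0.2876]
ee_rot: [[0.982, 0.191, 0.0], [0.191, -0.982, 0.0], [0.0, -0.0, -1.0]]
contact_force: [-0.8, -0.7, 0.4]
gripper_width: 0.0005
grip_force: 0.0
```

send_rows([
  {"tx": 4, "ty": 0.8, "tz": 0, "ax": 0, "ay": 0, "az": 0},
  {"tx": 4, "ty": 0.8, "tz": 0, "ax": 0, "ay": 0, "az": 0},
  {"tx": 4, "ty": 0.8, "tz": 0, "ax": 0, "ay": 0, "az": 0},
])

```text
time_s: 6.12
tcp_pos: [0.565, 0.0955, 0.2876]
ee_rot: [[0.982, 0.191, -0.0], [0.191, -0.982, -0.0], [-0.0, 0.0, -1.0]]
contact_force: [-1.5, -0.9, -0.6]
gripper_width: 0.0005
grip_force: 1.1
```

```bash
python3 - <<'E'
from h import *
s=ctrl.get_state();print(s["tcp_pos"],s["contact_force"],s["tcp_pos"][:2]@[.9816,.1908])
E
```

```text
[0.56502986 0.09548132 0.28759533] [-1.52505801 -0.86692213 -0.55135846] 0.5728511482714091
```

send_rows([
  {"tx": 2, "ty": 0.4, "tz": 0, "ax": 0, "ay": 0, "az": 0},
  {"tx": 2, "ty": 0.4, "tz": 0, "ax": 0, "ay": 0, "az": 0},
])

```text
time_s: 6.38
tcp_pos: [0.5667, 0.0958, 0.2874]
ee_rot: [[0.982, 0.191, -0.005], [0.191, -0.982, -0.002], [-0.005, 0.001, -1.0]]
contact_force: [-14.9, -3.2, 10.2]
gripper_width: 0.0006
grip_force: 7.7
```

send_rows([
  {"tx": 2, "ty": 0.4, "tz": 0, "ax": 0, "ay": 0, "az": 0},
  {"tx": 0, "ty": 0, "tz": 0, "ax": 0, "ay": 0, "az": 0},
])

```text
time_s: 6.62
tcp_pos: [0.5668, 0.0958, 0.2873]
ee_rot: [[0.982, 0.191, -0.008], [0.191, -0.982, -0.003], [-0.009, 0.001, -1.0]]
contact_force: [-17.2, -4.7, 11.6]
gripper_width: 0.0005
grip_force: 9.2
```

send_rows([
  {"tx": -10, "ty": -2, "tz": 0, "ax": 0, "ay": 0, "az": 0},
  {"tx": -40, "ty": -8, "tz": 0, "ax": 0, "ay": 0, "az": 0},
  {"tx": -40, "ty": -8, "tz": 0, "ax": 0, "ay": 0, "az": 0},
  {"tx": -41, "ty": -9, "tz": 0, "ax": 0, "ay": 0, "az": 0},
  {"tx": 0, "ty": 0, "tz": -43, "ax": 0, "ay": 0, "az": 0},
  {"tx": 0, "ty": 0, "tz": -43, "ax": 0, "ay": 0, "az": 0},
  {"tx": 0, "ty": 0, "tz": 0, "ax": 0, "ay": 0, "az": 0},
], fingers=-0.3)

```text
time_s: 7.5
tcp_pos: [0.439, 0.0699, 0.2001]
ee_rot: [[0.981, 0.192, -0.004], [0.192, -0.981, -0.0], [-0.004, -0.0, -1.0]]
contact_force: [0.2, -0.0, 1.1]
gripper_width: 0.0591
grip_force: 0.0
```

```bash
python3 - <<'E'
from h import *
np.set_printoptions(precision=4,suppress=True)
s=ctrl.get_state();print(s["tcp_pos"],s["contact_force"],s["gripper_width"],s["joint_pos"])
a,b=optics.snapshot("side"),optics.snapshot("top");r=[]
for p in(a,b):
    C=cloud(p);hsv=cv2.cvtColor(p["frame"],cv2.COLOR_RGB2HSV)
    Q=C[(p["z_map"]>0)&(hsv[...,0]<16)&(hsv[...,1]>140)&(C[...,2]>.24)&(C[...,2]<.3)&(abs(C[...,1]-.09)<.06)]
    print("tab",len(Q),np.median(Q,0) if len(Q) else "")
A=cv2.resize(a["frame"][190:310,240:350],None,fx=3.6,fy=3.6,interpolation=2);B=cv2.resize(b["frame"][180:300,240:340],None,fx=3.6,fy=3.6,interpolation=2)
cv2.imwrite("pics/p2.png",np.hstack([A,B])[...,::-1])
E
```

```text
[0.439  0.0699 0.2001] [ 0.2025 -0.0072  1.1134] 0.05914894391014065 [-0.0218  0.3549 -0.3414  2.248   0.2149  0.5717 -1.9029]
tab 105 [0.5751 0.0993 0.2762]
tab 0
```

View pics/p2.png

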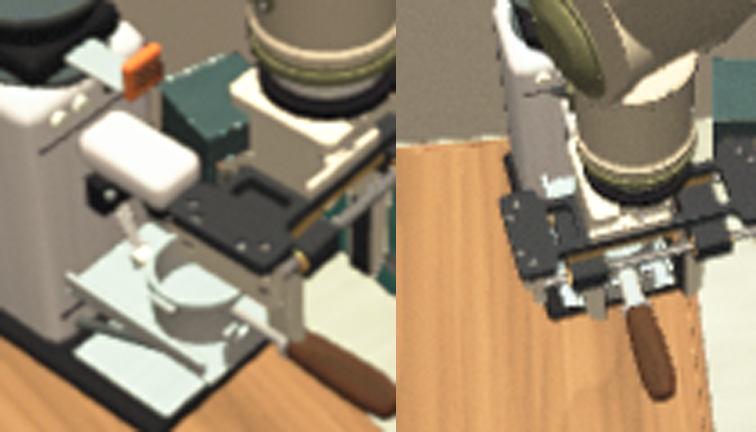

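send_rows([
  {"tx": 0, "ty": 0, "tz": -30, "ax": 0, "ay": 0, "az": 0},
  {"tx": 0, "ty": 0, "tz": -30, "ax": 0, "ay": 0, "az": 0},
  {"tx": 0, "ty": 0, "tz": -16, "ax": 0, "ay": 0, "az": 0},
  {"tx": 0, "ty": 0, "tz": 0, "ax": 0, "ay": 0, "az": 0},
])

```text
time_s: 8.1
tcp_pos: [0.4407, 0.0701, 0.1262]
ee_rot: [[0.982, 0.191, 0.001], [0.191, -0.982, 0.0], [0.001, 0.0, -1.0]]
contact_force: [0.0, 0.2, 1.1]
gripper_width: 0.0603
grip_force: 0.0
```

```bash
python3 - <<'E'
from h import *
s=ctrl.get_state();print(s["tcp_pos"],s["contact_force"],s["gripper_width"])
a,b=optics.snapshot("side"),optics.snapshot("top")
A=cv2.resize(a["frame"][210:330,260:370],None,fx=3.6,fy=3.6,interpolation=2);B=cv2.resize(b["frame"][200:320,250:350],None,fx=3.6,fy=3.6,interpolation=2)
cv2.imwrite("pics/p3.png",np.hstack([A,B])[...,::-1])
E
```

```text
[0.44065374 0.07009791 0.12621538] [0.0064107  0.18492402 1.09438414] 0.06034795323637917
```

View pics/p3.png

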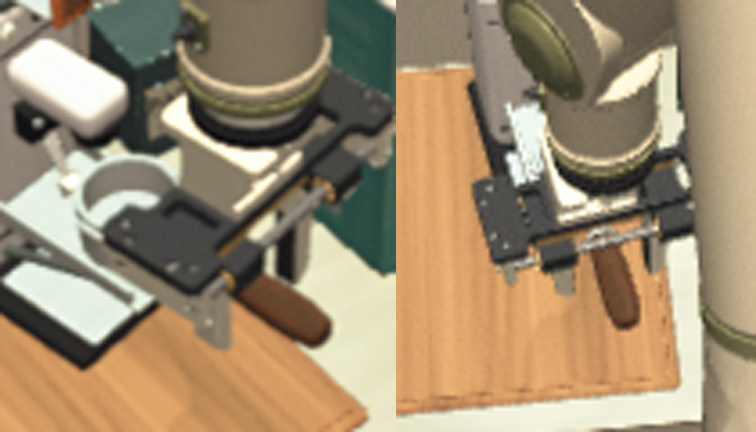

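send_rows([
  {"tx": 0, "ty": 0, "tz": 0, "ax": 0, "ay": 0, "az": 0},
  {"tx": 0, "ty": 0, "tz": 0, "ax": 0, "ay": 0, "az": 0},
  {"tx": 0, "ty": 0, "tz": 0, "ax": 0, "ay": 0, "az": 0},
  {"tx": 0, "ty": 0, "tz": 0, "ax": 0, "ay": 0, "az": 0},
  {"tx": 0, "ty": 0, "tz": 0, "ax": 0, "ay": 0, "az": 0},
  {"tx": 0, "ty": 0, "tz": 0, "ax": 0, "ay": 0, "az": 0},
], fingers=1, grip_force=12)

```text
time_s: 8.95
tcp_pos: [0.4398, 0.0697, 0.1256]
ee_rot: [[0.982, 0.191, -0.0], [0.191, -0.982, -0.0], [-0.0, 0.0, -1.0]]
contact_force: [-0.7, -1.0, 1.1]
gripper_width: 0.0261
grip_force: 12.0
```

```bash
cat > s.py <<'E'
from h import *
np.set_printoptions(precision=4,suppress=True)
s=ctrl.get_state();u=np.array([.9816,.1908]);f=s["contact_force"]
print(s["time_s"],s["tcp_pos"],"u",s["tcp_pos"][:2]@u,"F",f,"Fu",f[:2]@u,s["ft_torque"],s["gripper_width"],s["grip_force"])
for n in("side",):
    p=optics.snapshot(n);C=cloud(p)
    for t in("portafilter_head","lever_roller"):
        for q in finder.spot_point(p,t)[:1]:print(t,round(q["score"],2),np.round(q["xy"],1))
    Q=C[(p["z_map"]>0)&(C[...,0]>.49)&(C[...,0]<.60)&(abs(C[...,1]-.09)<.05)&(C[...,2]>.127)&(C[...,2]<.137)]
    L=finder.silhouettes(p,"portafilter_head")
    if L:
        Q=C[L[0]["region"]&(p["z_map"]>0)];r=Q[(Q[:,0]>.49)&(Q[:,2]>.127)&(Q[:,2]<.14)]
        c=np.linalg.lstsq(np.c_[2*r[:,:2],np.ones(len(r))],(r[:,:2]**2).sum(1),rcond=None)[0]
        print(" rim",len(r),c[:2],"u",c[:2]@u,"grinder x",c[:2]@u-.6324,"r",np.sqrt(c[2]+c[:2]@c[:2]))
E
python3 s.py
```

```text
8.95 [0.4398 0.0697 0.1256] u 0.4450224373842758 F [-0.7472 -0.9711  1.092 ] Fu -0.9187122520364102 [-0.1926 -0.0413 -0.0712] 0.02607682309050345 11.990381330251694
portafilter_head 0.95 [297.6 271.5]
lever_roller 0.37 [279.5 263.8]
 rim 136 [0.5406 0.0886] u 0.5475339532007001 grinder x -0.08486604679929988 r 0.03254924946968292
```

send_rows([
  {"tx": 2, "ty": 0.4, "tz": 0, "ax": 0, "ay": 0, "az": 0},
  {"tx": 2, "ty": 0.4, "tz": 0, "ax": 0, "ay": 0, "az": 0},
])

```text
time_s: 9.4
tcp_pos: [0.4432, 0.0705, 0.1255]
ee_rot: [[0.982, 0.191, -0.001], [0.191, -0.982, -0.001], [-0.002, 0.0, -1.0]]
contact_force: [-2.9, -0.9, 2.9]
gripper_width: 0.0262
grip_force: 12.0
```

send_rows([
  {"tx": 2, "ty": 0.4, "tz": 0, "ax": 0, "ay": 0, "az": 0},
])

```text
time_s: 9.52
tcp_pos: [0.4456, 0.071, 0.1255]
ee_rot: [[0.982, 0.191, -0.001], [0.191, -0.982, -0.0], [-0.001, 0.0, -1.0]]
contact_force: [-3.0, -1.2, 2.3]
gripper_width: 0.026
grip_force: 11.9
```

send_rows([
  {"tx": 2, "ty": 0.4, "tz": 0, "ax": 0, "ay": 0, "az": 0},
])

```text
time_s: 9.65
tcp_pos: [0.4478, 0.0715, 0.1256]
ee_rot: [[0.982, 0.191, -0.0], [0.191, -0.982, -0.0], [-0.0, -0.0, -1.0]]
contact_force: [-3.0, -0.9, 2.2]
gripper_width: 0.026
grip_force: 11.9
```

send_rows([
  {"tx": 2, "ty": 0.4, "tz": 0, "ax": 0, "ay": 0, "az": 0},
])

```text
time_s: 9.78
tcp_pos: [0.4499, 0.0719, 0.1256]
ee_rot: [[0.982, 0.191, -0.0], [0.191, -0.982, -0.0], [-0.0, -0.0, -1.0]]
contact_force: [-3.6, -0.4, 2.5]
gripper_width: 0.0262
grip_force: 11.9
```

```bash
python3 s.py
```

```text
9.775 [0.4499 0.0719 0.1256] u 0.45535790013598504 F [-3.6455 -0.4056  2.5386] Fu -3.6558298527731963 [-0.1119  0.6763  0.0245] 0.026171153027669883 11.939906626939774
portafilter_head 0.56 [291.3 270. ]
lever_roller 0.42 [279.2 262.3]
 rim 112 [0.5488 0.0911] u 0.5561209907863675 grinder x -0.07627900921363251 r 0.03319303105794549
```

send_rows([
  {"tx": 1.5, "ty": 0.3, "tz": 0, "ax": 0, "ay": 0, "az": 0},
])

```text
time_s: 10.1
tcp_pos: [0.4511, 0.0721, 0.1256]
ee_rot: [[0.982, 0.191, -0.0], [0.191, -0.982, -0.0], [-0.0, 0.0, -1.0]]
contact_force: [-3.2, -1.0, 3.0]
gripper_width: 0.0262
grip_force: 11.9
```

send_rows([
  {"tx": 1.5, "ty": 0.3, "tz": 0, "ax": 0, "ay": 0, "az": 0},
])

```text
time_s: 10.22
tcp_pos: [0.4527, 0.0724, 0.1256]
ee_rot: [[0.982, 0.191, -0.0], [0.191, -0.982, -0.0], [-0.001, 0.0, -1.0]]
contact_force: [-5.8, -0.6, 3.6]
gripper_width: 0.0261
grip_force: 11.9
```

send_rows([
  {"tx": 1.5, "ty": 0.3, "tz": 0, "ax": 0, "ay": 0, "az": 0},
])

```text
time_s: 10.35
tcp_pos: [0.4531, 0.0723, 0.1254]
ee_rot: [[0.982, 0.191, -0.002], [0.191, -0.982, -0.001], [-0.003, 0.001, -1.0]]
contact_force: [-6.9, -1.0, 4.7]
gripper_width: 0.0257
grip_force: 11.9
```

```bash
python3 s.py
```

```text
10.35 [0.4531 0.0723 0.1254] u 0.4585762585899463 F [-6.8657 -0.9959  4.7466] Fu -6.9293351150989455 [-0.1727  1.5667  0.0419] 0.025664941271000823 11.922400742769241
portafilter_head 0.89 [294.4 267.9]
```

```bash
python3 - <<'E'
from h import *
a,b=optics.snapshot("side"),optics.snapshot("top")
A=cv2.resize(a["frame"][220:300,260:340],None,fx=6,fy=6,interpolation=2);B=cv2.resize(b["frame"][220:300,270:320],None,fx=6,fy=6,interpolation=2)
cv2.imwrite("pics/p4.png",np.hstack([A,B])[...,::-1])
s=ctrl.get_state();print(s["time_s"],s["tcp_pos"],s["contact_force"],s["ft_torque"])
E
```

```text
10.65 [0.45323724 0.07236852 0.12545158] [-5.47642937 -1.16578196  3.60041604] [-0.16996893  1.27519335 -0.00658484]
```

View pics/p4.png

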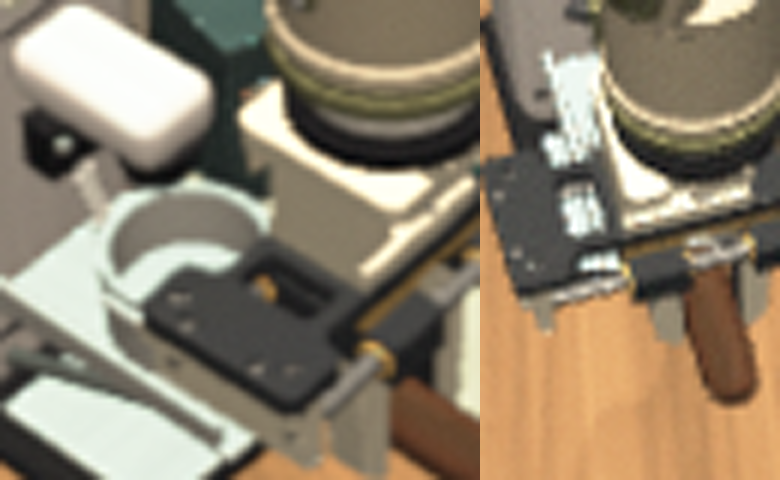

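send_rows([
  {"tx": 1, "ty": 0.2, "tz": 0.3, "ax": 0, "ay": 0, "az": 0},
])

```text
time_s: 10.78
tcp_pos: [0.4538, 0.0724, 0.1257]
ee_rot: [[0.982, 0.191, -0.003], [0.191, -0.982, -0.001], [-0.003, 0.001, -1.0]]
contact_force: [-6.8, -0.5, 3.8]
gripper_width: 0.0257
grip_force: 11.9
```

send_rows([
  {"tx": 1, "ty": 0.2, "tz": 0.3, "ax": 0, "ay": 0, "az": 0},
])

```text
time_s: 10.9
tcp_pos: [0.4551, 0.0727, 0.1259]
ee_rot: [[0.982, 0.191, -0.002], [0.191, -0.982, -0.001], [-0.003, 0.0, -1.0]]
contact_force: [-5.8, -0.2, 0.3]
gripper_width: 0.0258
grip_force: 11.9
```

send_rows([
  {"tx": 1, "ty": 0.2, "tz": 0, "ax": 0, "ay": 0, "az": 0},
])

```text
time_s: 11.02
tcp_pos: [0.4561, 0.0729, 0.1259]
ee_rot: [[0.982, 0.191, -0.003], [0.191, -0.982, -0.001], [-0.003, 0.0, -1.0]]
contact_force: [-5.5, -0.2, 0.3]
gripper_width: 0.0255
grip_force: 11.9
```

send_rows([
  {"tx": 1, "ty": 0.2, "tz": 0, "ax": 0, "ay": 0, "az": 0},
])

```text
time_s: 11.15
tcp_pos: [0.457, 0.073, 0.1258]
ee_rot: [[0.982, 0.191, -0.003], [0.191, -0.982, -0.001], [-0.003, 0.001, -1.0]]
contact_force: [-5.4, -1.4, -0.0]
gripper_width: 0.026
grip_force: 11.9
```

```bash
python3 s.py
```

```text
11.15 [0.457  0.073  0.1258] u 0.4624773266102838 F [-5.3515 -1.4106 -0.03  ] Fu -5.522178317404684 [-0.1854  1.3473  0.0375] 0.026002097355304437 11.925614476203918
portafilter_head 0.96 [291.5 268.8]
lever_roller 0.41 [280.3 261.3]
 rim 119 [0.5577 0.0923] u 0.5650707610237149 grinder x -0.06732923897628507 r 0.032643647604637706
```

send_rows([
  {"tx": 1, "ty": 0.2, "tz": 0, "ax": 0, "ay": 0, "az": 0},
  {"tx": 1, "ty": 0.2, "tz": 0, "ax": 0, "ay": 0, "az": 0},
])

```text
time_s: 11.6
tcp_pos: [0.4586, 0.0733, 0.1258]
ee_rot: [[0.982, 0.191, -0.003], [0.191, -0.982, -0.001], [-0.004, 0.001, -1.0]]
contact_force: [-6.6, -1.0, 0.5]
gripper_width: 0.026
grip_force: 11.9
```

send_rows([
  {"tx": 1, "ty": 0.2, "tz": 0, "ax": 0, "ay": 0, "az": 0},
  {"tx": 1, "ty": 0.2, "tz": 0, "ax": 0, "ay": 0, "az": 0},
  {"tx": 1, "ty": 0.2, "tz": 0, "ax": 0, "ay": 0, "az": 0},
  {"tx": 0, "ty": 0, "tz": 0, "ax": 0, "ay": 0, "az": 0},
])

```text
time_s: 12.1
tcp_pos: [0.4612, 0.0737, 0.1257]
ee_rot: [[0.982, 0.191, -0.004], [0.191, -0.982, -0.002], [-0.004, 0.001, -1.0]]
contact_force: [-8.7, -0.7, 2.9]
gripper_width: 0.0259
grip_force: 11.9
```

```bash
python3 s.py; python3 s.py
```

```text
12.1 [0.4612 0.0737 0.1257] u 0.46677113812645943 F [-8.7396 -0.6754  2.9146] Fu -8.707653107867328 [-0.327   1.8006  0.0195] 0.025922669794633833 11.925754398107529
portafilter_head 0.65 [392.7 298. ]
lever_roller 0.44 [276.5 262.1]
12.3 [0.4612 0.0737 0.1258] u 0.46677704081039684 F [-8.1803 -1.3202  2.8762] Fu -8.281662000012398 [-0.2936  1.7465 -0.0532] 0.025978225665481573 11.925563961267471
portafilter_head 0.82 [291.4 265.4]
lever_roller 0.6 [275. 262.]
 rim 113 [0.5612 0.0932] u 0.5686977339265935 grinder x -0.06370226607340645 r 0.03256435353134745
```

send_rows([
  {"tx": 0.7, "ty": 0.1, "tz": 0.3, "ax": 0, "ay": 0, "az": 0},
  {"tx": 0.6, "ty": 0.1, "tz": 0.3, "ax": 0, "ay": 0, "az": 0},
  {"tx": 0, "ty": 0, "tz": 0, "ax": 0, "ay": 0, "az": 0},
  {"tx": 0, "ty": 0, "tz": 0, "ax": 0, "ay": 0, "az": 0},
  {"tx": 0, "ty": 0, "tz": 0, "ax": 0, "ay": 0, "az": 0},
])

```text
time_s: 13.12
tcp_pos: [0.4628, 0.074, 0.1263]
ee_rot: [[0.982, 0.191, -0.004], [0.191, -0.982, -0.001], [-0.004, 0.001, -1.0]]
contact_force: [-7.4, -1.1, 0.8]
gripper_width: 0.0265
grip_force: 11.9
```

```bash
python3 s.py; python3 - <<'E'
from h import *
a=optics.snapshot("side")
cv2.imwrite("pics/p5.png",np.hstack([cv2.resize(f[235:285,255:305],None,fx=8,fy=8,interpolation=2) for f in(cv2.imread("pics/side0.png"),a["frame"][...,::-1])]))
E
```

```text
13.125 [0.4628 0.074  0.1263] u 0.46839224494673487 F [-7.4151 -1.089   0.7886] Fu -7.486483100729162 [-0.2416  1.5709 -0.0079] 0.026545641204584802 11.926461160182953
portafilter_head 0.68 [286.2 264.8]
lever_roller 0.56 [273.8 261.6]
 rim 105 [0.5627 0.0933] u 0.570146521511425 grinder x -0.06225347848857499 r 0.032540604131253315
```

View pics/p5.png

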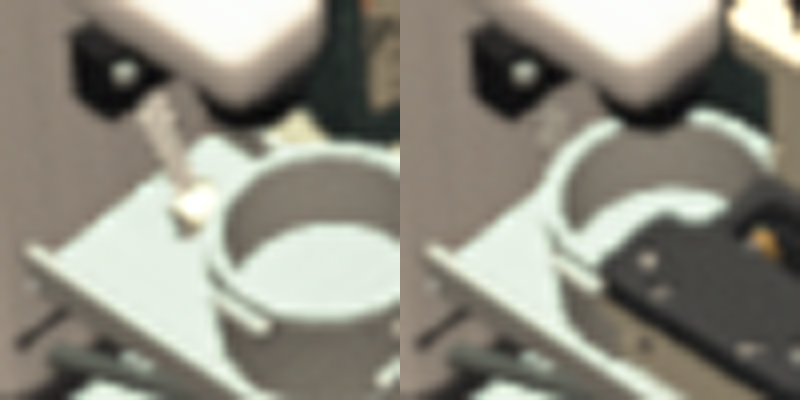

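send_rows([
  {"tx": 0, "ty": 0, "tz": 0, "ax": 0, "ay": 0, "az": 0},
  {"tx": 0, "ty": 0, "tz": 0, "ax": 0, "ay": 0, "az": 0},
  {"tx": 0, "ty": 0, "tz": 0, "ax": 0, "ay": 0, "az": 0},
  {"tx": 0, "ty": 0, "tz": 0, "ax": 0, "ay": 0, "az": 0},
  {"tx": 0, "ty": 0, "tz": 0, "ax": 0, "ay": 0, "az": 0},
  {"tx": 0, "ty": 0, "tz": 0, "ax": 0, "ay": 0, "az": 0},
  {"tx": 0, "ty": 0, "tz": 0, "ax": 0, "ay": 0, "az": 0},
  {"tx": 0, "ty": 0, "tz": 0, "ax": 0, "ay": 0, "az": 0},
  {"tx": 0, "ty": 0, "tz": 0, "ax": 0, "ay": 0, "az": 0},
  {"tx": 0, "ty": 0, "tz": 0, "ax": 0, "ay": 0, "az": 0},
  {"tx": 0, "ty": 0, "tz": 0, "ax": 0, "ay": 0, "az": 0},
])

```text
time_s: 14.75
tcp_pos: [0.4628, 0.0741, 0.1263]
ee_rot: [[0.982, 0.191, -0.004], [0.191, -0.982, -0.001], [-0.004, 0.001, -1.0]]
contact_force: [-7.6, -0.7, 0.9]
gripper_width: 0.0257
grip_force: 11.9
```

send_rows([
  {"tx": -3, "ty": -0.6, "tz": 0, "ax": 0, "ay": 0, "az": 0},
  {"tx": -3, "ty": -0.6, "tz": 0, "ax": 0, "ay": 0, "az": 0},
  {"tx": -3, "ty": -0.6, "tz": 0, "ax": 0, "ay": 0, "az": 0},
  {"tx": -3, "ty": -0.6, "tz": 0, "ax": 0, "ay": 0, "az": 0},
  {"tx": -3, "ty": -0.6, "tz": 0, "ax": 0, "ay": 0, "az": 0},
  {"tx": -3, "ty": -0.6, "tz": 0, "ax": 0, "ay": 0, "az": 0},
  {"tx": -3, "ty": -0.6, "tz": 0, "ax": 0, "ay": 0, "az": 0},
  {"tx": 0, "ty": 0, "tz": 0, "ax": 0, "ay": 0, "az": 0},
  {"tx": 0, "ty": 0, "tz": 0, "ax": 0, "ay": 0, "az": 0},
])

```text
time_s: 15.88
tcp_pos: [0.4432, 0.0704, 0.1267]
ee_rot: [[0.982, 0.191, -0.001], [0.191, -0.982, -0.0], [-0.001, 0.0, -1.0]]
contact_force: [-1.4, 0.3, -1.1]
gripper_width: 0.0262
grip_force: 11.9
```

```bash
python3 s.py
```

```text
15.875 [0.4432 0.0704 0.1267] u 0.4484764418273322 F [-1.4385  0.3386 -1.1375] Fu -1.3474495997892055 [ 0.0083  0.2066 -0.0087] 0.026172129459481417 11.922784745693207
portafilter_head 0.56 [294.9 270.9]
lever_roller 0.64 [277.4 261.3]
```

send_rows([
  {"tx": 0, "ty": 0, "tz": -0.6, "ax": 0, "ay": 0, "az": 0},
  {"tx": 0, "ty": 0, "tz": 0, "ax": 0, "ay": 0, "az": 0},
])

```text
time_s: 16.32
tcp_pos: [0.4435, 0.0704, 0.1261]
ee_rot: [[0.982, 0.191, -0.0], [0.191, -0.982, -0.0], [-0.0, 0.0, -1.0]]
contact_force: [-1.9, -0.5, -1.2]
gripper_width: 0.0259
grip_force: 11.9
```

send_rows([
  {"tx": 0, "ty": 0, "tz": 0, "ax": 0, "ay": 0, "az": 0},
  {"tx": 0, "ty": 0, "tz": 0, "ax": 0, "ay": 0, "az": 0},
  {"tx": 0, "ty": 0, "tz": 0, "ax": 0, "ay": 0, "az": 0},
  {"tx": 0, "ty": 0, "tz": 0, "ax": 0, "ay": 0, "az": 0},
  {"tx": 0, "ty": 0, "tz": 20, "ax": 0, "ay": 0, "az": 0},
  {"tx": 0, "ty": 0, "tz": 50, "ax": 0, "ay": 0, "az": 0},
  {"tx": 0, "ty": 0, "tz": 50, "ax": 0, "ay": 0, "az": 0},
  {"tx": 0, "ty": 0, "tz": 50, "ax": 0, "ay": 0, "az": 0},
  {"tx": 0, "ty": 0, "tz": 50, "ax": 0, "ay": 0, "az": 0},
  {"tx": 0, "ty": 0, "tz": 50, "ax": 0, "ay": 0, "az": 0},
  {"tx": 0, "ty": -50, "tz": 0, "ax": 0, "ay": 0, "az": 0},
  {"tx": 0, "ty": -50, "tz": 0, "ax": 0, "ay": 0, "az": 0},
  {"tx": 0, "ty": -50, "tz": 0, "ax": 0, "ay": 0, "az": 0},
  {"tx": 0, "ty": -50, "tz": 0, "ax": 0, "ay": 0, "az": 0},
  {"tx": 0, "ty": 0, "tz": 0, "ax": 0, "ay": 0, "az": 0},
], fingers=-0.3)

```text
time_s: 18.2
tcp_pos: [0.443, -0.1329, 0.396]
ee_rot: [[0.983, 0.185, -0.001], [0.185, -0.983, -0.001], [-0.001, 0.001, -1.0]]
contact_force: [0.4, -0.3, 0.1]
gripper_width: 0.0604
grip_force: 0.0
```

```bash
python3 s.py; python3 - <<'E'
from h import *
a,b=optics.snapshot("side"),optics.snapshot("top")
C=cloud(a);hsv=cv2.cvtColor(a["frame"],cv2.COLOR_RGB2HSV)
Q=C[(a["z_map"]>0)&(hsv[...,0]<16)&(hsv[...,1]>140)&(C[...,2]>.24)&(C[...,2]<.3)&(abs(C[...,1]-.09)<.06)];print(np.median(Q,0))
A=cv2.resize(a["frame"][190:330,200:400],None,fx=4,fy=4,interpolation=2)
cv2.imwrite("pics/p6.png",A[...,::-1])
E
```

```text
18.2 [ 0.443  -0.1329  0.396 ] u 0.409487551190936 F [ 0.4486 -0.3076  0.1171] Fu 0.3816646801988478 [ 0.0015 -0.0205  0.0125] 0.06041063258702749 0.0
portafilter_head 0.8 [292.7 272. ]
lever_roller 0.58 [279.4 263.8]
 rim 218 [0.5436 0.0896] u 0.5507300392888604 grinder x -0.08166996071113952 r 0.03256295374922736
[0.57491985 0.09835699 0.27626061]
```

View pics/p6.png

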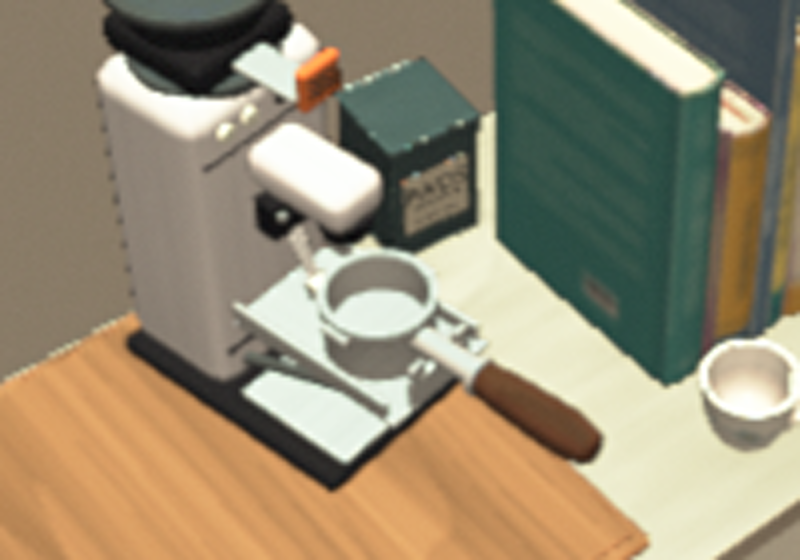

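The final picture shows the orange tab pushed in at (318,80), the roller hanging free at (315,283) just behind the head, the portafilter lying level in the cradle, and the cup standing undisturbed.

```bash
python3 -c "
from cell import ticket
print(ticket.job_done())"
```

```text
the job is handed in; nothing more can be done
None
```

I handed the job in at about 18 s: the bean gate is against its stop, and the portafilter was held about 2 mm past the estimated click point for about 2 s, then drawn forward and left level in the cradle with the lever free. The click itself was judged from position and force, not seen directly. Only one cup showed in the last picture (undisturbed); I did not check the other cup, the jug or the jar at the end.

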